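# Sort the parts of a dismantled loudspeaker into trays

## Robot

A 6-joint arm with a two-finger parallel gripper is mounted at the origin on the work surface. World frame = base frame: x ahead of the robot, y to its left, z up, the work surface at z = 0. Lengths are in m, angles in rad, forces in N, time in s.
With the tool pointing down it reaches from about 0.3 to 0.825 m from the base axis. Payload 5.4 kg.
Tool frame: the origin (TCP) lies at the very end of the fingers, on their centre line; the grasp point (between the pads) lies 19 mm behind it (ctrl.grip_point_offset is the distance from the TCP to the grasp point, in m); z points along the fingers, y is the line along which they close (so a half turn about z gives the same grasp; the last joint's range is limited). The gripper opens to 92 mm and grips with 3 to 60 N. Pads are 20 mm wide; open, the fingers measure 128 mm over their backs; the gripper's body (75 mm by 189 mm) begins 69 mm behind the grasp point.
Start: joints at [-1.473, 0.158, 1.597, -0, 1.386, -0.21], TCP at [0.174, -0.548, 0.215] pointing down, gripper open.
Joint ranges: [-2.91, 2.91], [-0.94, 2.29], [0.18, 2.7], [-1.29, 4.43], [0.17, 2.64], [-3, 3]. Speed limits (rad/s): [2.57, 2.57, 3.14, 3.14, 3.14, 3.14].

## Interface

Orientations are given as a rotation vector (axis times angle).
In Python, from station import ctrl, viewer, job_done gives the robot as it stands.
- The arm moves only by the tool step_arm, never from a script. Its argument "plan" is a list of rows, each an object of numbers: "tx", "ty", "tz": the shift along the tool's x, y, z in m; "yaw": the turn about the tool's z in rad. In form: [{"tx": .., "ty": .., "tz": .., "yaw": ..}, ...]. A call has 1 to 12 rows; each row is the pose to reach, as a shift and turn from the pose commanded when the call began, along the tool's axes at that moment; what a row does not reach only later rows make up. A row lasts 1/12 s, in which the tool goes at most 41.7 mm and 7.16 degrees, less where a joint would pass 70% of its speed; a pose out of reach is approached as far as the arm can. A call with a gripper value outside its range is refused whole. "jaw" is the finger opening in m, from 0 to 0.0919, set as the call begins (left out, the last holds). The fingers move at their own pace and stop on an object; the grip force is fixed at half the most. Time passes only in rows, so rows that repeat a pose let the fingers close. It gives the time, the measured TCP pose, the force, the opening and the grip force at its end, in the units of the state.
- ctrl.read_state(): the state, without advancing time (a new reading comes with each control period).
- viewer.read_camera(name): name is "side" or "top"; returns a dict with "image" (420x560x3 uint8, red, green, blue), "intrinsics" (3x3 intrinsics, pixels), "R" (3x3) and "t" (3): a world point X has camera coordinates R X + t. Camera axes: x right, y down, z forward; pixel columns grow to the right and rows downward; lengths in m; the calibration is good to about 2 mm. A picture is of the moment at which its call begins. There is no depth.
- job_done(): hands the job in; it is judged then, once.
The state is a dict: "clock": time; "qpos": joint angles; "joint_velocities": joint speeds; "effort": joint torques, N m; "ee_pos": TCP position; "ee_rot": TCP orientation; "force": force on the tool from outside, world axes, zero at the start; "wrist_torque": the same for the moment, N m; "opening": finger opening in m; "grasp_force": force on a finger pad.
Only numpy, scipy, OpenCV 4.12 (cv2) and the standard library are available. Lean on these libraries where they do the work, as an engineer would, in place of code of your own. Each camera call takes 0.05 s, during which the arm holds its last target. There are 200 camera calls.

## Task

Sort the parts of the dismantled loudspeakers into the three cardboard trays: the two drivers go in the tray with the two large bays, the two copper coils in the tray with the two small bays, and the black terminal cup in the single-bay tray. Put one part in each bay, flat on the bay's floor and the same way up as it lies now, and let go of everything.

Things in the scene. Friction and masses are not known exactly. Their poses are not given: they have to be found in the camera images.
- driver_a_center (a point): A loudspeaker driver lying face down: flat round steel rim 58 mm across, 5 mm thick; basket narrowing from 52 to 34 mm across at 5 to 20 mm up; on top a round dark magnet 40 mm across, 22 to 46 mm above the underside (grasp it there). About 0.15 kg. The point is its centre, on the axis, 23 mm above its underside; z up. Round: yaw is of no account. The twins are interchangeable.
- driver_b_center (a point): A loudspeaker driver lying face down: flat round steel rim 58 mm across, 5 mm thick; basket narrowing from 52 to 34 mm across at 5 to 20 mm up; on top a round dark magnet 40 mm across, 22 to 46 mm above the underside (grasp it there). About 0.15 kg. The point is its centre, on the axis, 23 mm above its underside; z up. Round: yaw is of no account. The twins are interchangeable.
- coil_a_center (a point): A crossover coil standing on end: spool 40 mm across and 40 mm tall, copper winding between two black end discs; grip it across anywhere on its side. About 0.10 kg. The point is its centre, on the axis, 20 mm above its underside; z up. Round: yaw is of no account. The twins are interchangeable.
- coil_b_center (a point): A crossover coil standing on end: spool 40 mm across and 40 mm tall, copper winding between two black end discs; grip it across anywhere on its side. About 0.10 kg. The point is its centre, on the axis, 20 mm above its underside; z up. Round: yaw is of no account. The twins are interchangeable.
- terminal_center (a point): Black plastic terminal cup lying face down: flange plate 50 mm along its x, 74 mm along its y, 4 mm thick; on it a box 34 mm (x) by 52 mm (y) up to 36 mm above the underside (grasp across the 34 mm), then two brass tabs up to 44 mm, at y = +13 and -13 mm. About 0.06 kg. The point is at its middle, 18 mm above the underside; z up. Its y starts within 30 degrees of world y.
- driver_tray: Largest of three shallow cardboard trays, two large square bays side by side, fixed to the table. Outer size 88 mm along its x, 172 mm along its y; walls 4 mm thick, 14 mm high from the table; floor 3 mm thick. Origin: centre of its underside, on the table; z up. Bays 80 by 80 mm inside, centres at y = +42 and -42 mm, x = 0, a wall between.
- coil_tray: Shallow cardboard tray, two small square bays side by side, fixed to the table. Outer size 68 mm along its x, 132 mm along its y; walls 4 mm thick, 14 mm high from the table; floor 3 mm thick. Origin: centre of its underside, on the table; z up. Bays 60 by 60 mm inside, centres at y = +32 and -32 mm, x = 0, a wall between.
- terminal_tray: Shallow cardboard tray, one oblong bay, fixed to the table. Outer size 80 mm along its x, 104 mm along its y; walls 4 mm thick, 14 mm high from the table; floor 3 mm thick. Origin: centre of its underside, on the table; z up. Bay 72 mm (x) by 96 mm (y) inside, centred on the origin; the cup fits only lengthwise, either way round.

How it is judged:
At the end, for the whole second after the job is handed in: One driver stands in each bay of the driver tray, one coil in each bay of the coil tray and the terminal cup in the terminal tray: centres within 12.5 mm of the bay centre along each tray axis, resting on the bay floor (height within 3 to 4 mm), upright within 0.1 rad, at rest (under 0.02 m/s) ((((x of driver_a_center in the frame of driver_tray between -0.0125 and 0.0125 m and y of driver_a_center in the frame of driver_tray between -0.0545 and -0.0295 m and z of driver_a_center in the frame of driver_tray between 0.023 and 0.03 m) and (x of driver_b_center in the frame of driver_tray between -0.0125 and 0.0125 m and y of driver_b_center in the frame of driver_tray between 0.0295 and 0.0545 m and z of driver_b_center in the frame of driver_tray between 0.023 and 0.03 m)) or ((x of driver_a_center in the frame of driver_tray between -0.0125 and 0.0125 m and y of driver_a_center in the frame of driver_tray between 0.0295 and 0.0545 m and z of driver_a_center in the frame of driver_tray between 0.023 and 0.03 m) and (x of driver_b_center in the frame of driver_tray between -0.0125 and 0.0125 m and y of driver_b_center in the frame of driver_tray between -0.0545 and -0.0295 m and z of driver_b_center in the frame of driver_tray between 0.023 and 0.03 m))) and (((x of coil_a_center in the frame of coil_tray between -0.0125 and 0.0125 m and y of coil_a_center in the frame of coil_tray between -0.0445 and -0.0195 m and z of coil_a_center in the frame of coil_tray between 0.02 and 0.027 m) and (x of coil_b_center in the frame of coil_tray between -0.0125 and 0.0125 m and y of coil_b_center in the frame of coil_tray between 0.0195 and 0.0445 m and z of coil_b_center in the frame of coil_tray between 0.02 and 0.027 m)) or ((x of coil_a_center in the frame of coil_tray between -0.0125 and 0.0125 m and y of coil_a_center in the frame of coil_tray between 0.0195 and 0.0445 m and z of coil_a_center in the frame of coil_tray between 0.02 and 0.027 m) and (x of coil_b_center in the frame of coil_tray between -0.0125 and 0.0125 m and y of coil_b_center in the frame of coil_tray between -0.0445 and -0.0195 m and z of coil_b_center in the frame of coil_tray between 0.02 and 0.027 m))) and x of terminal_center in the frame of terminal_tray between -0.0125 and 0.0125 m and y of terminal_center in the frame of terminal_tray between -0.0125 and 0.0125 m and z of terminal_center in the frame of terminal_tray between 0.018 and 0.025 m and angle between each of driver_a_center, driver_b_center, coil_a_center, coil_b_center, terminal_center's own z axis and vertical below 0.1 rad and linear speed of each of driver_a, driver_b, coil_a, coil_b, terminal below 0.02 m/s); the robot touches nothing.
It also fails if it takes over 112 s, if anything falls off the work surface, if the arm or the gripper's body presses on something with over 40 N, if the wrist force passes 120 N, or if a joint passes its speed limit or range.

## Working session

There is one attempt and no reset: what is moved stays moved. The work goes in short steps, Python scripts to look and compute and a tool call to move; the robot and the scene stay as the last step left them, time stands still between calls to the robot, and variables do not carry over. Pictures are saved under pics/ and viewed, at most 14 in all, crops included, and the job is handed in when it is done.

Besides the shell and the picture viewer there is one more tool, called after "Call:" by a JSON object that holds its "api" and its "payload", one argument or row to a line. step_arm: Moves the arm, as the interface text tells. Its arguments: {"type":"object","properties":{"plan":{"type":"array"},"jaw":{"type":"number"}},"required":["plan"]}

```bash
mkdir -p pics; python3 - <<'E'
from station import ctrl, viewer
import cv2,numpy as np
s=ctrl.read_state();print(s['clock'],s['ee_pos'],s['ee_rot'],s['opening'],ctrl.grip_point_offset)
for n in('top','side'):
    c=viewer.read_camera(n);cv2.imwrite(f'pics/{n}0.png',c['image'][...,::-1]);print(n,c['intrinsics'].tolist(),c['R'].round(4).tolist(),c['t'])
    np.savez(n+'.npz',K=c['intrinsics'],R=c['R'],t=c['t'])
E
```

```text
0.0 [ 0.17412156 -0.54733258  0.21362038] [-3.10256047e+00 -4.81261438e-01 -1.70894436e-04] 0.09144979203001 0.0187
top [[531.5403799644936, 0.0, 273.3294298238986], [0.0, 531.5403799644936, 213.21492615942205], [0.0, 0.0, 1.0]] [[0.0224, -0.9996, -0.017], [-0.9861, -0.0192, -0.165], [0.1646, 0.0205, -0.9862]] [0.0034354  0.54952377 1.01598359]
side [[471.38422155326106, 0.0, 281.92358625639423], [0.0, 471.38422155326106, 201.6039831656565], [0.0, 0.0, 1.0]] [[-0.9363, -0.3507, -0.0204], [-0.2375, 0.6746, -0.6989], [0.2589, -0.6495, -0.7149]] [0.49042773 0.16047459 0.86509418]
```

View pics/top0.png

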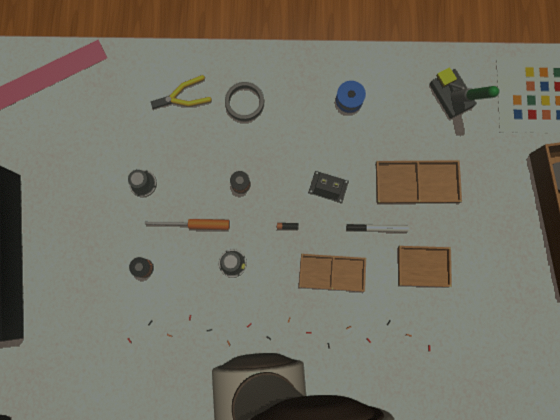

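View pics/side0.png

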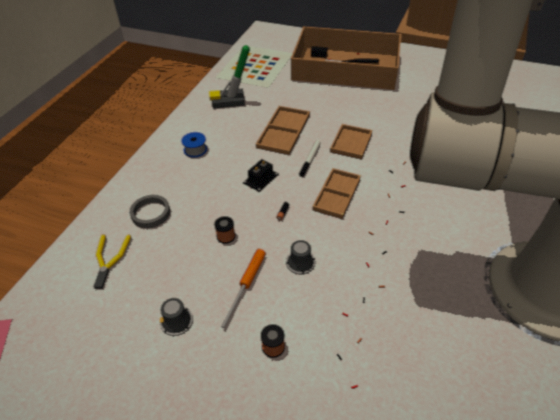

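Top view: drivers are near (142,182) and (232,263), coils near (240,183) and (141,268), and the terminal near (328,185). The driver tray is near (418,182), the coil tray near (332,273) and the terminal tray near (425,267). I'll enlarge these areas.

```bash
python3 - <<'E'
import cv2
i=cv2.imread('pics/top0.png')
def crop(x,y,w,h,k,n):cv2.imwrite(n,cv2.resize(i[y:y+h,x:x+w],None,fx=k,fy=k,interpolation=cv2.INTER_CUBIC))
crop(120,160,140,130,5,'pics/cl.png'); crop(295,155,175,145,4,'pics/cr.png')
E
```

```text
(no output)
```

View pics/cl.png

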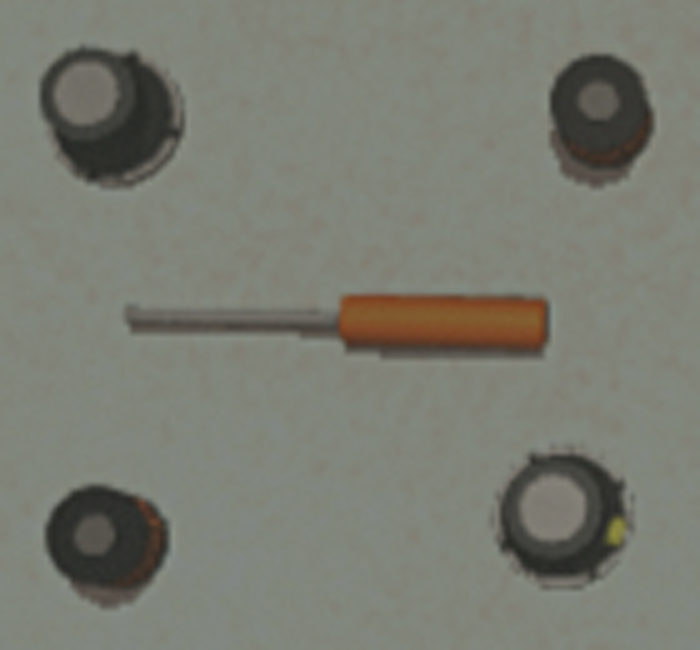

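View pics/cr.png

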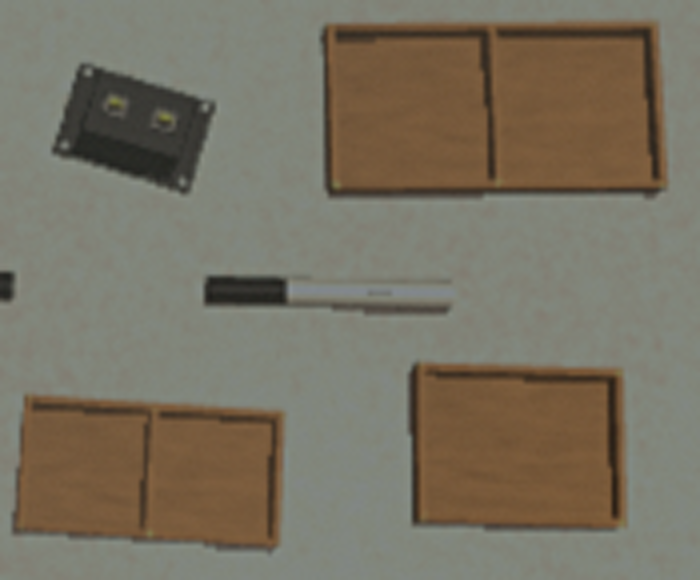

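```bash
cat >h.py <<'E'
import numpy as np
def unproj(px,z,cam='top'):
    c=np.load(cam+'.npz');K,R,t=c['K'],c['R'],c['t']
    C=-R.T@t;d=R.T@np.linalg.inv(K)@np.array([*px,1.])
    return (C+d*(z-C[2])/d[2])[:2]
def proj(X,cam='top'):
    c=np.load(cam+'.npz');p=c['K']@(c['R']@np.array(X)+c['t']);return p[:2]/p[2]
E
python3 - <<'E'
from h import *
np.set_printoptions(precision=4,suppress=True)
L=lambda p:((p[0]+.5)/5-.5+120,(p[1]+.5)/5-.5+160)
Rr=lambda p:((p[0]+.5)/4-.5+295,(p[1]+.5)/4-.5+155)
for n,p,z in[('drv1',(87,93),.046),('coil1',(600,104),.04),('coil2',(96,536),.04),('drv2',(552,510),.046)]:
    X=unproj(L(p),z);print(n,X,'side px',proj([*X,z],'side'))
h=[unproj(Rr(p),.004) for p in[(86,72),(207,106),(184,184),(63,148)]]
print('term',np.mean(h,0),[np.linalg.norm(h[i]-h[(i+1)%4]).round(4) for i in range(4)]);d=h[0]-h[1]+h[3]-h[2];print('long axis from y deg',np.degrees(np.arctan2(-d[0],d[1])))
tb=[unproj(Rr(p),.044) for p in[(116,104),(164,120)]];print('tabs',np.mean(tb,0),np.linalg.norm(tb[0]-tb[1]))
for n,ps in dict(dt=[(324,27),(657,24),(666,188),(330,190)],ct=[(26,396),(283,411),(275,548),(14,530)],tt=[(413,366),(622,370),(626,526),(413,523)]).items():
    h=[unproj(Rr(p),.014) for p in ps];c=np.mean(h,0);d=(h[0]-h[1]+h[3]-h[2]);u=d/np.linalg.norm(d)
    o={'dt':.042,'ct':.032,'tt':0}[n]
    print(n,c,[np.linalg.norm(h[i]-h[(i+1)%4]).round(4) for i in range(4)],np.degrees(np.arctan2(-d[0],d[1])),'bays',c+o*u,c-o*u,'side',proj([*c,.003],'side'))
E
```

```text
drv1 [0.6159 0.293 ] side px [170.2217 307.3225]
coil1 [0.6165 0.0851] side px [223.0833 223.3889]
coil2 [0.4373 0.2795] side px [270.9594 334.8631]
drv2 [0.451  0.0981] side px [299.3968 248.1339]
term [ 0.6152 -0.098 ] [np.float64(0.0657), np.float64(0.0435), np.float64(0.0656), np.float64(0.0426)]
long axis from y deg -15.494322434098773
tabs [ 0.6143 -0.0971] 0.025419941841141214
dt [ 0.6274 -0.2824] [np.float64(0.1726), np.float64(0.0868), np.float64(0.1719), np.float64(0.0864)] 1.4984821737316263 bays [ 0.6263 -0.2405] [ 0.6285 -0.3244] side [282.7219 130.9506]
ct [ 0.4361 -0.1053] [np.float64(0.1301), np.float64(0.0688), np.float64(0.1308), np.float64(0.0677)] -2.407797256566358 bays [ 0.4374 -0.0733] [ 0.4347 -0.1373] side [335.6568 194.2739]
tt [ 0.4526 -0.2908] [np.float64(0.1053), np.float64(0.0783), np.float64(0.1061), np.float64(0.079)] 0.26153209711302694 bays [ 0.4526 -0.2908] [ 0.4526 -0.2908] side [349.8986 143.021 ]
```

The sizes match: tray sides are within 2 mm and the terminal tabs measure 25.4 mm against 26 mm. The side view also agrees to a few mm. I'll start with the terminal.

```bash
cat >go.py <<'E'
import sys,numpy as np
from station import ctrl
from scipy.spatial.transform import Rotation as Ro
def d(x,y,z,h):  # h: heading of tool x, degrees
    s=ctrl.read_state();R=Ro.from_rotvec(s['ee_rot']).as_matrix()
    v=R.T@(np.array([x,y,z])-s['ee_pos']);cur=np.degrees(np.arctan2(R[1,0],R[0,0]))
    print('heading',cur.round(2),'t',v.round(4),'yaw',-np.radians((h-cur+180)%360-180).round(4),'rows',np.linalg.norm(v)/.0417)
if __name__=='__main__':d(*map(float,sys.argv[1:5]))
E
python3 go.py .6145 -.0975 .15 74.5
```

```text
heading 17.64 t [ 0.556  -0.2953  0.0644] yaw -0.9925 rows 15.174943181202991
```

Call:
{"api": "step_arm", "payload": {
  "plan": [
    {"tx": 0.018, "ty": -0.01, "tz": 0.002, "yaw": -0.05},
    {"tx": 0.05, "ty": -0.027, "tz": 0.006, "yaw": -0.15},
    {"tx": 0.085, "ty": -0.045, "tz": 0.01, "yaw": -0.25},
    {"tx": 0.12, "ty": -0.064, "tz": 0.014, "yaw": -0.35},
    {"tx": 0.155, "ty": -0.082, "tz": 0.018, "yaw": -0.45},
    {"tx": 0.19, "ty": -0.101, "tz": 0.022, "yaw": -0.55},
    {"tx": 0.225, "ty": -0.12, "tz": 0.026, "yaw": -0.65},
    {"tx": 0.26, "ty": -0.138, "tz": 0.03, "yaw": -0.75},
    {"tx": 0.295, "ty": -0.157, "tz": 0.034, "yaw": -0.85},
    {"tx": 0.33, "ty": -0.175, "tz": 0.038, "yaw": -0.93},
    {"tx": 0.365, "ty": -0.194, "tz": 0.042, "yaw": -0.993},
    {"tx": 0.4, "ty": -0.212, "tz": 0.046, "yaw": -0.993}
  ],
  "jaw": 0.08
}}

```text
clock: 1.1
ee_pos: [0.492, -0.2228, 0.1681]
ee_rot: [-2.497, -1.905, 0.0]
force: [-0.0, -0.1, 0.1]
opening: 0.0796
grasp_force: 0.0
```

```bash
python3 go.py .6145 -.0975 .12 74.5
```

```text
heading 74.69 t [0.1532 0.0851 0.0481] yaw 0.0034 rows 4.35738384519573
```

Call:
{"api": "step_arm", "payload": {
  "plan": [
    {"tx": 0.03, "ty": 0.017, "tz": 0.01, "yaw": 0.003},
    {"tx": 0.06, "ty": 0.034, "tz": 0.02, "yaw": 0.003},
    {"tx": 0.09, "ty": 0.05, "tz": 0.03, "yaw": 0.003},
    {"tx": 0.12, "ty": 0.067, "tz": 0.04, "yaw": 0.003},
    {"tx": 0.145, "ty": 0.08, "tz": 0.048, "yaw": 0.003},
    {"tx": 0.153, "ty": 0.085, "tz": 0.048, "yaw": 0.003},
    {"tx": 0.153, "ty": 0.085, "tz": 0.048, "yaw": 0.003}
  ]
}}

```text
clock: 1.68
ee_pos: [0.6142, -0.0981, 0.1195]
ee_rot: [-2.499, -1.901, 0.001]
force: [-0.8, -0.5, 0.3]
opening: 0.0798
grasp_force: 0.0
```

```bash
python3 - <<'E'
from station import ctrl, viewer
import cv2,numpy as np
a=viewer.read_camera('top')['image'][...,::-1][130:230,270:390];b=viewer.read_camera('side')['image'][...,::-1][110:210,200:320]
cv2.imwrite('pics/p1.png',np.vstack([cv2.resize(q,None,fx=3,fy=3,interpolation=2) for q in(a,b)]))
E
python3 go.py .6145 -.0975 .017 74.5
```

```text
heading 74.37 t [3.300e-03 1.000e-04 1.037e-01] yaw -0.0023 rows 2.487791787515918
```

View pics/p1.png

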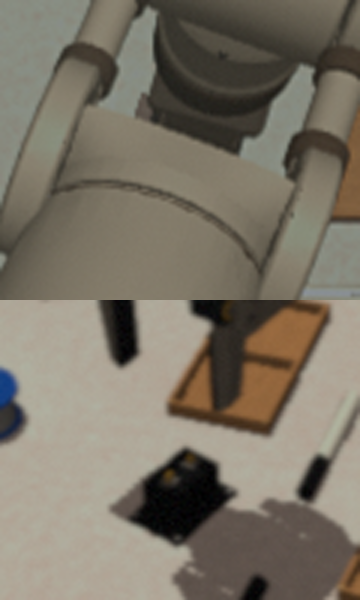

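The top view is blocked by the arm. In the side view the fingers straddle the terminal squarely, so I'll descend.

Call:
{"api": "step_arm", "payload": {
  "plan": [
    {"tz": 0.02},
    {"tz": 0.045},
    {"tz": 0.07},
    {"tz": 0.09},
    {"tz": 0.1},
    {"tz": 0.1025},
    {"tz": 0.1025}
  ]
}}

```text
schema error: expected keys tx, ty, tz, yaw
```

Call:
{"api": "step_arm", "payload": {
  "plan": [
    {"tz": 0},
    {"tz": 0},
    {"tz": 0},
    {"tz": 0},
    {"tz": 0}
  ],
  "jaw": 0.02
}}

```text
schema error: expected keys tx, ty, tz, yaw
```

Call:
{"api": "step_arm", "payload": {
  "plan": [
    {"tx": 0, "ty": 0, "yaw": 0, "tz": 0.02},
    {"tx": 0, "ty": 0, "yaw": 0, "tz": 0.045},
    {"tx": 0, "ty": 0, "yaw": 0, "tz": 0.07},
    {"tx": 0, "ty": 0, "yaw": 0, "tz": 0.09},
    {"tx": 0, "ty": 0, "yaw": 0, "tz": 0.1},
    {"tx": 0, "ty": 0, "yaw": 0, "tz": 0.1025},
    {"tx": 0, "ty": 0, "yaw": 0, "tz": 0.1025}
  ]
}}

```text
clock: 2.37
ee_pos: [0.6135, -0.1009, 0.0184]
ee_rot: [-2.504, -1.897, 0.0]
force: [0.0, -0.1, 1.0]
opening: 0.0795
grasp_force: 0.0
```

Call:
{"api": "step_arm", "payload": {
  "plan": [
    {"tx": 0, "ty": 0, "yaw": 0, "tz": 0},
    {"tx": 0, "ty": 0, "yaw": 0, "tz": 0},
    {"tx": 0, "ty": 0, "yaw": 0, "tz": 0},
    {"tx": 0, "ty": 0, "yaw": 0, "tz": 0},
    {"tx": 0, "ty": 0, "yaw": 0, "tz": 0}
  ],
  "jaw": 0.02
}}

```text
clock: 2.78
ee_pos: [0.6143, -0.1, 0.0188]
ee_rot: [2.502, 1.898, 0.001]
force: [0.0, 0.8, -0.1]
opening: 0.0487
grasp_force: 0.0
```

```bash
sed -n 1p go.py >/dev/null; python3 go.py .4526 -.2908 .10 90.3
```

```text
heading 74.37 t [-0.2273 -0.1043 -0.0813] yaw -0.2781 rows 6.305552316839133
```

Call:
{"api": "step_arm", "payload": {
  "plan": [
    {"tx": 0, "ty": 0, "yaw": 0, "tz": 0},
    {"tx": 0, "ty": 0, "yaw": 0, "tz": 0},
    {"tx": 0, "ty": 0, "yaw": 0, "tz": 0},
    {"tx": 0, "ty": 0, "yaw": 0, "tz": 0}
  ]
}}

```text
clock: 3.12
ee_pos: [0.6139, -0.0999, 0.0182]
ee_rot: [-2.503, -1.899, 0.0]
force: [-0.0, 0.7, 1.3]
opening: 0.0338
grasp_force: 30.0
```

Call:
{"api": "step_arm", "payload": {
  "plan": [
    {"tx": 0, "ty": 0, "yaw": 0, "tz": -0.015},
    {"tx": 0, "ty": 0, "yaw": 0, "tz": -0.04},
    {"tx": -0.015, "ty": -0.007, "yaw": -0.02, "tz": -0.06},
    {"tx": -0.04, "ty": -0.018, "yaw": -0.05, "tz": -0.075},
    {"tx": -0.07, "ty": -0.032, "yaw": -0.1, "tz": -0.08},
    {"tx": -0.1, "ty": -0.046, "yaw": -0.15, "tz": -0.08},
    {"tx": -0.13, "ty": -0.06, "yaw": -0.2, "tz": -0.08},
    {"tx": -0.16, "ty": -0.073, "yaw": -0.25, "tz": -0.08},
    {"tx": -0.19, "ty": -0.087, "yaw": -0.278, "tz": -0.08},
    {"tx": -0.215, "ty": -0.098, "yaw": -0.278, "tz": -0.08},
    {"tx": -0.229, "ty": -0.103, "yaw": -0.278, "tz": -0.08},
    {"tx": -0.229, "ty": -0.103, "yaw": -0.278, "tz": -0.08}
  ]
}}

```text
clock: 4.12
ee_pos: [0.4512, -0.295, 0.0981]
ee_rot: [2.22, 2.223, -0.001]
force: [0.6, 0.1, -0.6]
opening: 0.0341
grasp_force: 30.0
```

```bash
python3 - <<'E'
from station import ctrl, viewer
import cv2,numpy as np
b=viewer.read_camera('side')['image'][...,::-1][60:210,270:420]
cv2.imwrite('pics/p2.png',cv2.resize(b,None,fx=4,fy=4,interpolation=2))
E
python3 go.py .4526 -.293 .020 90.3
```

```text
heading 90.13 t [0.0006 0.0004 0.078 ] yaw -0.003 rows 1.8710029086227098
```

View pics/p2.png

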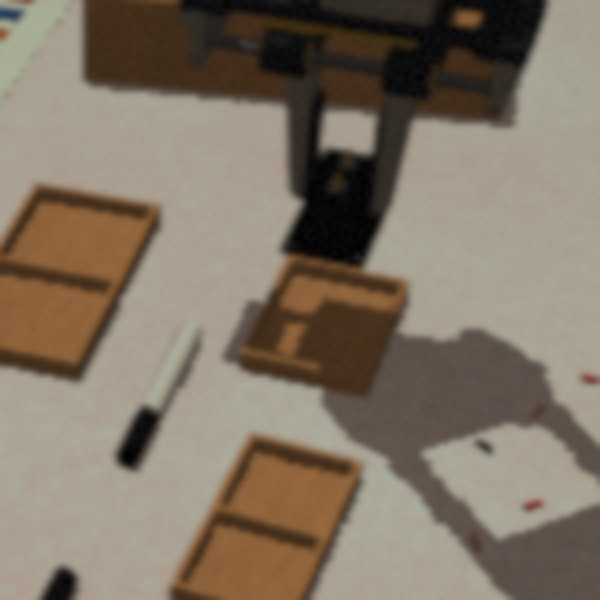

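The cup is held at an opening of 34 mm and lined up over its tray. I'll lower and release it.

Call:
{"api": "step_arm", "payload": {
  "plan": [
    {"tx": 0, "ty": 0, "yaw": 0, "tz": 0.02},
    {"tx": 0, "ty": 0, "yaw": 0, "tz": 0.045},
    {"tx": 0, "ty": 0, "yaw": 0, "tz": 0.06},
    {"tx": 0, "ty": 0, "yaw": 0, "tz": 0.07},
    {"tx": 0, "ty": 0, "yaw": 0, "tz": 0.075},
    {"tx": 0, "ty": 0, "yaw": 0, "tz": 0.0765},
    {"tx": 0, "ty": 0, "yaw": 0, "tz": 0.0765}
  ]
}}

```text
clock: 4.75
ee_pos: [0.4536, -0.2927, 0.022]
ee_rot: [2.215, 2.227, 0.0]
force: [-0.3, -0.4, 0.2]
opening: 0.0336
grasp_force: 30.0
```

Call:
{"api": "step_arm", "payload": {
  "plan": [
    {"tx": 0, "ty": 0, "yaw": 0, "tz": 0},
    {"tx": 0, "ty": 0, "yaw": 0, "tz": 0},
    {"tx": 0, "ty": 0, "yaw": 0, "tz": 0},
    {"tx": 0, "ty": 0, "yaw": 0, "tz": 0},
    {"tx": 0, "ty": 0, "yaw": 0, "tz": -0.02},
    {"tx": 0, "ty": 0, "yaw": 0, "tz": -0.05},
    {"tx": 0, "ty": 0, "yaw": 0, "tz": -0.08},
    {"tx": 0, "ty": 0, "yaw": 0, "tz": -0.1}
  ],
  "jaw": 0.08
}}

```text
clock: 5.42
ee_pos: [0.4538, -0.2936, 0.1248]
ee_rot: [2.213, 2.224, -0.0]
force: [0.1, 0.1, 0.0]
opening: 0.0796
grasp_force: 0.0
```

```bash
python3 go.py .451 .0981 .12 90
```

```text
heading 90.28 t [ 0.3917 -0.0009  0.0038] yaw 0.0049 rows 9.394232927999651
```

Call:
{"api": "step_arm", "payload": {
  "plan": [
    {"tx": 0.02, "ty": 0, "yaw": 0, "tz": 0.004},
    {"tx": 0.055, "ty": 0, "yaw": 0, "tz": 0.004},
    {"tx": 0.095, "ty": 0, "yaw": 0, "tz": 0.004},
    {"tx": 0.135, "ty": 0, "yaw": 0.005, "tz": 0.004},
    {"tx": 0.175, "ty": 0, "yaw": 0.005, "tz": 0.004},
    {"tx": 0.215, "ty": 0, "yaw": 0.005, "tz": 0.004},
    {"tx": 0.255, "ty": 0, "yaw": 0.005, "tz": 0.004},
    {"tx": 0.295, "ty": 0, "yaw": 0.005, "tz": 0.004},
    {"tx": 0.335, "ty": 0, "yaw": 0.005, "tz": 0.004},
    {"tx": 0.37, "ty": -0.001, "yaw": 0.005, "tz": 0.004},
    {"tx": 0.388, "ty": -0.001, "yaw": 0.005, "tz": 0.004},
    {"tx": 0.392, "ty": -0.001, "yaw": 0.005, "tz": 0.004}
  ]
}}

```text
clock: 6.42
ee_pos: [0.4496, 0.102, 0.1178]
ee_rot: [-2.217, -2.226, -0.001]
force: [0.1, -0.5, -1.1]
opening: 0.0802
grasp_force: 0.0
```

```bash
python3 - <<'E'
from station import ctrl, viewer
import cv2,numpy as np
a=viewer.read_camera('side')['image'][...,::-1]
cv2.imwrite('pics/p3.png',np.hstack([cv2.resize(a[y:y+150,x:x+100],None,fx=4,fy=4,interpolation=2) for x,y in((250,140),(300,80))]))
E
python3 go.py .451 .0981 .018 90
```

```text
heading 90.19 t [-0.0029  0.0011  0.0998] yaw 0.0032 rows 2.394891490191896
```

View pics/p3.png

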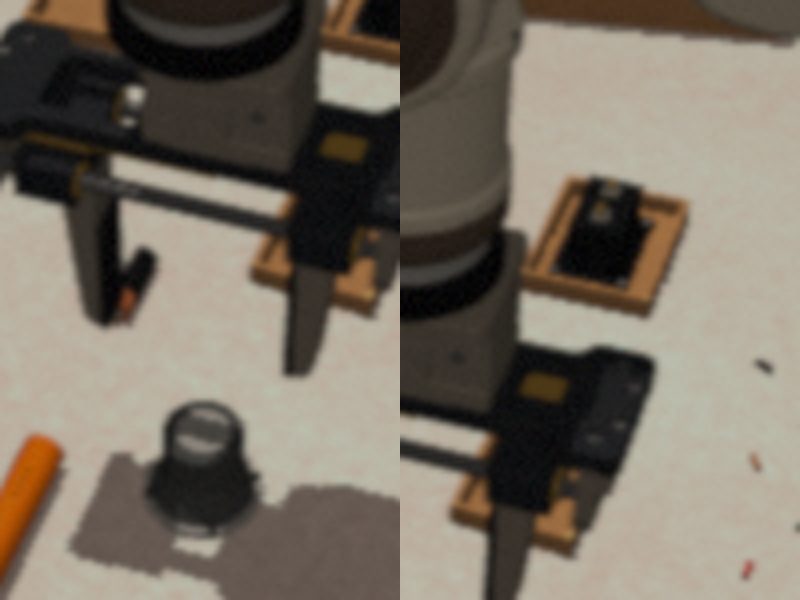

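The terminal sits flat and centred in its bay. The driver's top shows at (300.5,248), and my estimate projects to (299.4,248.1), so it's good. I'll descend and grip.

Call:
{"api": "step_arm", "payload": {
  "plan": [
    {"tx": -0.001, "ty": 0, "yaw": 0, "tz": 0.02},
    {"tx": -0.002, "ty": 0, "yaw": 0, "tz": 0.045},
    {"tx": -0.002, "ty": 0, "yaw": 0, "tz": 0.07},
    {"tx": -0.002, "ty": 0, "yaw": 0, "tz": 0.09},
    {"tx": -0.002, "ty": 0, "yaw": 0, "tz": 0.098},
    {"tx": -0.002, "ty": 0, "yaw": 0, "tz": 0.1},
    {"tx": -0.002, "ty": 0, "yaw": 0, "tz": 0.1}
  ],
  "jaw": 0.07
}}

```text
clock: 7.05
ee_pos: [0.4503, 0.0965, 0.0178]
ee_rot: [2.223, 2.22, -0.0]
force: [0.2, 0.0, 0.3]
opening: 0.07
grasp_force: 0.0
```

Call:
{"api": "step_arm", "payload": {
  "plan": [
    {"tx": 0, "ty": 0, "yaw": 0, "tz": 0},
    {"tx": 0, "ty": 0, "yaw": 0, "tz": 0},
    {"tx": 0, "ty": 0, "yaw": 0, "tz": 0},
    {"tx": 0, "ty": 0, "yaw": 0, "tz": 0},
    {"tx": 0, "ty": 0, "yaw": 0, "tz": 0},
    {"tx": 0, "ty": 0, "yaw": 0, "tz": 0},
    {"tx": 0, "ty": 0, "yaw": 0, "tz": 0}
  ],
  "jaw": 0.02
}}

```text
clock: 7.63
ee_pos: [0.4503, 0.0973, 0.0181]
ee_rot: [2.221, 2.221, 0.001]
force: [-1.9, -0.0, 6.1]
opening: 0.0396
grasp_force: 30.0
```

```bash
python3 go.py .6285 -.3244 .10 91.5
```

```text
heading 90.01 t [-0.4218  0.1781 -0.0817] yaw -0.026 rows 11.152775080740453
```

Call:
{"api": "step_arm", "payload": {
  "plan": [
    {"tx": 0, "ty": 0, "yaw": 0, "tz": -0.015},
    {"tx": 0, "ty": 0, "yaw": 0, "tz": -0.04},
    {"tx": -0.015, "ty": 0.006, "yaw": 0, "tz": -0.065},
    {"tx": -0.04, "ty": 0.017, "yaw": 0, "tz": -0.08},
    {"tx": -0.07, "ty": 0.03, "yaw": -0.01, "tz": -0.082},
    {"tx": -0.1, "ty": 0.042, "yaw": -0.02, "tz": -0.082},
    {"tx": -0.13, "ty": 0.055, "yaw": -0.026, "tz": -0.082},
    {"tx": -0.165, "ty": 0.07, "yaw": -0.026, "tz": -0.082},
    {"tx": -0.2, "ty": 0.084, "yaw": -0.026, "tz": -0.082},
    {"tx": -0.235, "ty": 0.099, "yaw": -0.026, "tz": -0.082},
    {"tx": -0.265, "ty": 0.112, "yaw": -0.026, "tz": -0.082},
    {"tx": -0.295, "ty": 0.125, "yaw": -0.026, "tz": -0.082}
  ]
}}

```text
clock: 8.63
ee_pos: [0.5749, -0.1993, 0.0987]
ee_rot: [-2.192, -2.249, 0.0]
force: [0.0, 0.5, -2.3]
opening: 0.0391
grasp_force: 30.0
```

Call:
{"api": "step_arm", "payload": {
  "plan": [
    {"tx": -0.03, "ty": 0.013, "yaw": 0, "tz": 0},
    {"tx": -0.06, "ty": 0.025, "yaw": 0, "tz": 0},
    {"tx": -0.09, "ty": 0.038, "yaw": 0, "tz": 0},
    {"tx": -0.115, "ty": 0.048, "yaw": 0, "tz": 0},
    {"tx": -0.127, "ty": 0.053, "yaw": 0, "tz": 0},
    {"tx": -0.127, "ty": 0.053, "yaw": 0, "tz": 0},
    {"tx": -0.127, "ty": 0.053, "yaw": 0, "tz": 0}
  ]
}}

```text
clock: 9.22
ee_pos: [0.6307, -0.3231, 0.0983]
ee_rot: [-2.192, -2.248, -0.0]
force: [-0.5, 0.4, -1.0]
opening: 0.0393
grasp_force: 30.0
```

```bash
python3 go.py .6285 -.3244 .0215 91.5
```

```text
heading 91.45 t [-0.0013 -0.0021  0.0768] yaw -0.0009 rows 1.8426126874475077
```

Call:
{"api": "step_arm", "payload": {
  "plan": [
    {"tx": -0.001, "ty": -0.001, "yaw": 0, "tz": 0.02},
    {"tx": -0.001, "ty": -0.002, "yaw": 0, "tz": 0.045},
    {"tx": -0.001, "ty": -0.002, "yaw": 0, "tz": 0.06},
    {"tx": -0.001, "ty": -0.002, "yaw": 0, "tz": 0.07},
    {"tx": -0.001, "ty": -0.002, "yaw": 0, "tz": 0.075},
    {"tx": -0.001, "ty": -0.002, "yaw": 0, "tz": 0.077},
    {"tx": -0.001, "ty": -0.002, "yaw": 0, "tz": 0.077}
  ]
}}

```text
clock: 9.8
ee_pos: [0.6296, -0.3243, 0.023]
ee_rot: [2.192, 2.25, 0.0]
force: [-0.1, 0.2, -1.7]
opening: 0.0393
grasp_force: 30.0
```

Call:
{"api": "step_arm", "payload": {
  "plan": [
    {"tx": 0, "ty": 0, "yaw": 0, "tz": 0},
    {"tx": 0, "ty": 0, "yaw": 0, "tz": 0},
    {"tx": 0, "ty": 0, "yaw": 0, "tz": 0},
    {"tx": 0, "ty": 0, "yaw": 0, "tz": 0},
    {"tx": 0, "ty": 0, "yaw": 0, "tz": -0.02},
    {"tx": 0, "ty": 0, "yaw": 0, "tz": -0.05},
    {"tx": 0, "ty": 0, "yaw": 0, "tz": -0.08},
    {"tx": 0, "ty": 0, "yaw": 0, "tz": -0.1}
  ],
  "jaw": 0.075
}}

```text
clock: 10.47
ee_pos: [0.6305, -0.3252, 0.1265]
ee_rot: [2.189, 2.247, 0.001]
force: [0.5, -0.8, -0.4]
opening: 0.0752
grasp_force: 0.0
```

```bash
python3 go.py .616 .293 .12 90
```

```text
heading 91.49 t [0.6184 0.0016 0.0049] yaw 0.026 rows 14.829668867742177
```

Call:
{"api": "step_arm", "payload": {
  "plan": [
    {"tx": 0.02, "ty": 0, "yaw": 0, "tz": 0.005},
    {"tx": 0.055, "ty": 0, "yaw": 0.005, "tz": 0.005},
    {"tx": 0.095, "ty": 0, "yaw": 0.01, "tz": 0.005},
    {"tx": 0.135, "ty": 0, "yaw": 0.02, "tz": 0.005},
    {"tx": 0.175, "ty": 0, "yaw": 0.026, "tz": 0.005},
    {"tx": 0.215, "ty": 0, "yaw": 0.026, "tz": 0.005},
    {"tx": 0.255, "ty": 0, "yaw": 0.026, "tz": 0.005},
    {"tx": 0.295, "ty": 0, "yaw": 0.026, "tz": 0.005},
    {"tx": 0.335, "ty": 0.001, "yaw": 0.026, "tz": 0.005},
    {"tx": 0.375, "ty": 0.001, "yaw": 0.026, "tz": 0.005},
    {"tx": 0.415, "ty": 0.001, "yaw": 0.026, "tz": 0.005},
    {"tx": 0.455, "ty": 0.001, "yaw": 0.026, "tz": 0.005}
  ]
}}

```text
clock: 11.47
ee_pos: [0.6185, 0.1325, 0.1184]
ee_rot: [2.221, 2.221, 0.001]
force: [1.2, -0.1, -0.1]
opening: 0.0748
grasp_force: 0.0
```

Call:
{"api": "step_arm", "payload": {
  "plan": [
    {"tx": 0.04, "ty": 0, "yaw": 0, "tz": 0},
    {"tx": 0.08, "ty": 0, "yaw": 0, "tz": 0},
    {"tx": 0.12, "ty": 0, "yaw": 0, "tz": 0},
    {"tx": 0.15, "ty": 0, "yaw": 0, "tz": 0},
    {"tx": 0.163, "ty": 0, "yaw": 0, "tz": 0},
    {"tx": 0.163, "ty": 0, "yaw": 0, "tz": 0},
    {"tx": 0.163, "ty": 0, "yaw": 0, "tz": 0}
  ]
}}

```text
clock: 12.05
ee_pos: [0.6186, 0.293, 0.1177]
ee_rot: [2.22, 2.222, -0.001]
force: [0.5, 0.2, -0.3]
opening: 0.0754
grasp_force: 0.0
```

```bash
python3 - <<'E'
from station import ctrl, viewer
import cv2,numpy as np
a=viewer.read_camera('side')['image'][...,::-1];b=viewer.read_camera('top')['image'][...,::-1]
cv2.imwrite('pics/p4.png',np.hstack([cv2.resize(q,None,fx=4,fy=4,interpolation=2) for q in (a[240:380,120:220],b[140:280,370:470])]))
E
python3 go.py .616 .293 .018 90
```

```text
heading 89.9 t [ 0.0015 -0.0029  0.0997] yaw -0.0017 rows 2.391156114814237
```

View pics/p4.png

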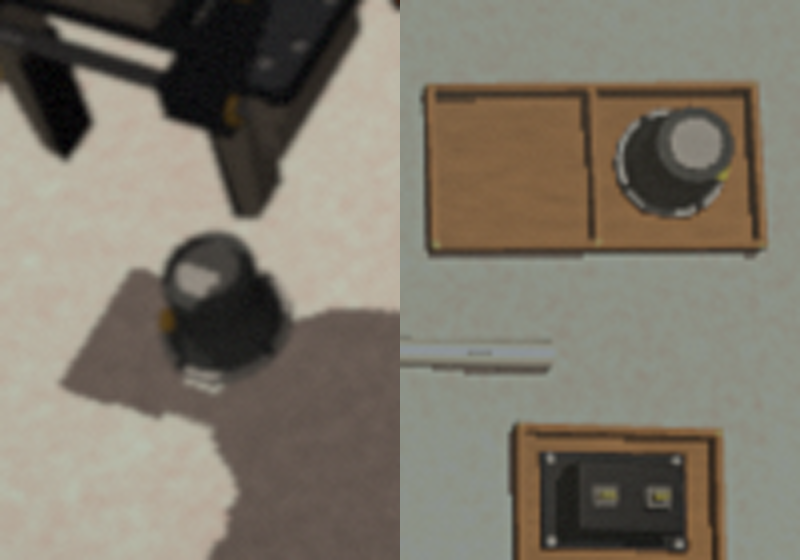

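Driver 1 sits centred in its bay: rim centre (671,164) against bay centre (675,168) in the crop. Driver 2's magnet shows at about (172,308) against the predicted (170,307). I'll grasp it.

Call:
{"api": "step_arm", "payload": {
  "plan": [
    {"tx": 0, "ty": -0.001, "yaw": 0, "tz": 0.02},
    {"tx": 0, "ty": -0.003, "yaw": 0, "tz": 0.045},
    {"tx": 0, "ty": -0.003, "yaw": 0, "tz": 0.07},
    {"tx": 0, "ty": -0.003, "yaw": 0, "tz": 0.09},
    {"tx": 0, "ty": -0.003, "yaw": 0, "tz": 0.098},
    {"tx": 0, "ty": -0.003, "yaw": 0, "tz": 0.1},
    {"tx": 0, "ty": -0.003, "yaw": 0, "tz": 0.1}
  ],
  "jaw": 0.07
}}

```text
clock: 12.73
ee_pos: [0.6159, 0.2924, 0.0178]
ee_rot: [-2.223, -2.22, 0.0]
force: [-0.7, 0.3, 0.6]
opening: 0.0699
grasp_force: 0.0
```

Call:
{"api": "step_arm", "payload": {
  "plan": [
    {"tx": 0, "ty": 0, "yaw": 0, "tz": 0},
    {"tx": 0, "ty": 0, "yaw": 0, "tz": 0},
    {"tx": 0, "ty": 0, "yaw": 0, "tz": 0},
    {"tx": 0, "ty": 0, "yaw": 0, "tz": 0},
    {"tx": 0, "ty": 0, "yaw": 0, "tz": 0},
    {"tx": 0, "ty": 0, "yaw": 0, "tz": 0},
    {"tx": 0, "ty": 0, "yaw": 0, "tz": 0}
  ],
  "jaw": 0.02
}}

```text
clock: 13.32
ee_pos: [0.6155, 0.2938, 0.0184]
ee_rot: [-2.221, -2.222, -0.0]
force: [-4.5, -0.2, 6.0]
opening: 0.0391
grasp_force: 30.0
```

```bash
python3 go.py .6263 -.2405 .10 91.5
```

```text
heading 90.01 t [-0.5343  0.0107 -0.0817] yaw -0.0259 rows 12.963502400117898
```

Call:
{"api": "step_arm", "payload": {
  "plan": [
    {"tx": 0, "ty": 0, "yaw": 0, "tz": -0.015},
    {"tx": 0, "ty": 0, "yaw": 0, "tz": -0.04},
    {"tx": -0.015, "ty": 0, "yaw": 0, "tz": -0.065},
    {"tx": -0.04, "ty": 0.001, "yaw": 0, "tz": -0.08},
    {"tx": -0.075, "ty": 0.002, "yaw": -0.01, "tz": -0.082},
    {"tx": -0.11, "ty": 0.003, "yaw": -0.02, "tz": -0.082},
    {"tx": -0.145, "ty": 0.004, "yaw": -0.026, "tz": -0.082},
    {"tx": -0.18, "ty": 0.005, "yaw": -0.026, "tz": -0.082},
    {"tx": -0.215, "ty": 0.006, "yaw": -0.026, "tz": -0.082},
    {"tx": -0.25, "ty": 0.007, "yaw": -0.026, "tz": -0.082},
    {"tx": -0.285, "ty": 0.008, "yaw": -0.026, "tz": -0.082},
    {"tx": -0.32, "ty": 0.009, "yaw": -0.026, "tz": -0.082}
  ]
}}

```text
clock: 14.32
ee_pos: [0.6244, -0.0283, 0.1001]
ee_rot: [2.192, 2.25, 0.0]
force: [-0.0, -0.2, -2.3]
opening: 0.0394
grasp_force: 30.0
```

Call:
{"api": "step_arm", "payload": {
  "plan": [
    {"tx": -0.035, "ty": 0, "yaw": 0, "tz": 0},
    {"tx": -0.07, "ty": 0, "yaw": 0, "tz": 0},
    {"tx": -0.105, "ty": 0.001, "yaw": 0, "tz": 0},
    {"tx": -0.14, "ty": 0.001, "yaw": 0, "tz": 0},
    {"tx": -0.175, "ty": 0.002, "yaw": 0, "tz": 0},
    {"tx": -0.2, "ty": 0.002, "yaw": 0, "tz": 0},
    {"tx": -0.214, "ty": 0.002, "yaw": 0, "tz": 0},
    {"tx": -0.214, "ty": 0.002, "yaw": 0, "tz": 0},
    {"tx": -0.214, "ty": 0.002, "yaw": 0, "tz": 0}
  ]
}}

```text
clock: 15.07
ee_pos: [0.6319, -0.24, 0.0995]
ee_rot: [-2.193, -2.249, -0.001]
force: [0.2, 1.3, -2.1]
opening: 0.0393
grasp_force: 30.0
```

```bash
python3 go.py .6263 -.2405 .0215 91.5
```

```text
heading 91.45 t [-0.0005 -0.0056  0.078 ] yaw -0.001 rows 1.8761911917092366
```

Call:
{"api": "step_arm", "payload": {
  "plan": [
    {"tx": 0, "ty": -0.003, "yaw": 0, "tz": 0.02},
    {"tx": 0, "ty": -0.005, "yaw": 0, "tz": 0.045},
    {"tx": 0, "ty": -0.005, "yaw": 0, "tz": 0.06},
    {"tx": 0, "ty": -0.005, "yaw": 0, "tz": 0.07},
    {"tx": 0, "ty": -0.005, "yaw": 0, "tz": 0.076},
    {"tx": 0, "ty": -0.005, "yaw": 0, "tz": 0.078},
    {"tx": 0, "ty": -0.005, "yaw": 0, "tz": 0.078}
  ]
}}

```text
clock: 15.65
ee_pos: [0.6277, -0.2403, 0.0221]
ee_rot: [2.191, 2.25, 0.0]
force: [1.5, 0.4, -1.5]
opening: 0.0394
grasp_force: 30.0
```

Call:
{"api": "step_arm", "payload": {
  "plan": [
    {"tx": 0, "ty": 0, "yaw": 0, "tz": 0},
    {"tx": 0, "ty": 0, "yaw": 0, "tz": 0},
    {"tx": 0, "ty": 0, "yaw": 0, "tz": 0},
    {"tx": 0, "ty": 0, "yaw": 0, "tz": 0},
    {"tx": 0, "ty": 0, "yaw": 0, "tz": -0.02},
    {"tx": 0, "ty": 0, "yaw": 0, "tz": -0.05},
    {"tx": 0, "ty": 0, "yaw": 0, "tz": -0.08},
    {"tx": 0, "ty": 0, "yaw": 0, "tz": -0.1}
  ],
  "jaw": 0.075
}}

```text
clock: 16.32
ee_pos: [0.6282, -0.2413, 0.1253]
ee_rot: [2.19, 2.247, 0.002]
force: [0.2, -0.7, -0.2]
opening: 0.0751
grasp_force: 0.0
```

```bash
python3 go.py .6165 .0851 .12 90
```

```text
heading 91.48 t [ 0.3266 -0.0033  0.0046] yaw 0.0259 rows 7.832312917673023
```

Call:
{"api": "step_arm", "payload": {
  "plan": [
    {"tx": 0.02, "ty": 0, "yaw": 0, "tz": 0.005},
    {"tx": 0.055, "ty": 0, "yaw": 0.005, "tz": 0.005},
    {"tx": 0.095, "ty": -0.001, "yaw": 0.01, "tz": 0.005},
    {"tx": 0.135, "ty": -0.002, "yaw": 0.02, "tz": 0.005},
    {"tx": 0.175, "ty": -0.002, "yaw": 0.026, "tz": 0.005},
    {"tx": 0.215, "ty": -0.003, "yaw": 0.026, "tz": 0.005},
    {"tx": 0.255, "ty": -0.003, "yaw": 0.026, "tz": 0.005},
    {"tx": 0.29, "ty": -0.003, "yaw": 0.026, "tz": 0.005},
    {"tx": 0.318, "ty": -0.003, "yaw": 0.026, "tz": 0.005},
    {"tx": 0.327, "ty": -0.003, "yaw": 0.026, "tz": 0.005},
    {"tx": 0.327, "ty": -0.003, "yaw": 0.026, "tz": 0.005},
    {"tx": 0.327, "ty": -0.003, "yaw": 0.026, "tz": 0.005}
  ]
}}

```text
clock: 17.32
ee_pos: [0.6158, 0.0858, 0.1168]
ee_rot: [2.22, 2.221, -0.0]
force: [-0.2, -0.2, -0.8]
opening: 0.0749
grasp_force: 0.0
```

```bash
python3 go.py .6165 .0851 .017 90
```

```text
heading 90.03 t [-0.0006  0.0007  0.0998] yaw 0.0006 rows 2.39393798971116
```

Call:
{"api": "step_arm", "payload": {
  "plan": [
    {"tx": 0, "ty": 0, "yaw": 0, "tz": 0.02},
    {"tx": 0, "ty": 0, "yaw": 0, "tz": 0.045},
    {"tx": 0, "ty": 0, "yaw": 0, "tz": 0.07},
    {"tx": 0, "ty": 0, "yaw": 0, "tz": 0.09},
    {"tx": 0, "ty": 0, "yaw": 0, "tz": 0.098},
    {"tx": 0, "ty": 0, "yaw": 0, "tz": 0.1},
    {"tx": 0, "ty": 0, "yaw": 0, "tz": 0.1}
  ],
  "jaw": 0.07
}}

```text
clock: 17.9
ee_pos: [0.6158, 0.0851, 0.0168]
ee_rot: [2.223, 2.22, -0.0]
force: [-0.3, 0.4, 0.1]
opening: 0.07
grasp_force: 0.0
```

Call:
{"api": "step_arm", "payload": {
  "plan": [
    {"tx": 0, "ty": 0, "yaw": 0, "tz": 0},
    {"tx": 0, "ty": 0, "yaw": 0, "tz": 0},
    {"tx": 0, "ty": 0, "yaw": 0, "tz": 0},
    {"tx": 0, "ty": 0, "yaw": 0, "tz": 0},
    {"tx": 0, "ty": 0, "yaw": 0, "tz": 0},
    {"tx": 0, "ty": 0, "yaw": 0, "tz": 0},
    {"tx": 0, "ty": 0, "yaw": 0, "tz": 0}
  ],
  "jaw": 0.02
}}

```text
clock: 18.48
ee_pos: [0.616, 0.0864, 0.0173]
ee_rot: [2.221, 2.221, 0.001]
force: [-0.1, -0.1, 4.2]
opening: 0.0391
grasp_force: 30.0
```

```bash
python3 go.py .4347 -.1373 .10 87.6
```

```text
heading 90.01 t [-0.2237 -0.1812 -0.0828] yaw 0.042 rows 7.183712774882562
```

Call:
{"api": "step_arm", "payload": {
  "plan": [
    {"tx": 0, "ty": 0, "yaw": 0, "tz": -0.015},
    {"tx": 0, "ty": 0, "yaw": 0, "tz": -0.04},
    {"tx": -0.01, "ty": -0.008, "yaw": 0, "tz": -0.065},
    {"tx": -0.03, "ty": -0.024, "yaw": 0, "tz": -0.08},
    {"tx": -0.058, "ty": -0.047, "yaw": 0.01, "tz": -0.083},
    {"tx": -0.088, "ty": -0.071, "yaw": 0.02, "tz": -0.083},
    {"tx": -0.118, "ty": -0.096, "yaw": 0.03, "tz": -0.083},
    {"tx": -0.148, "ty": -0.12, "yaw": 0.042, "tz": -0.083},
    {"tx": -0.178, "ty": -0.144, "yaw": 0.042, "tz": -0.083},
    {"tx": -0.205, "ty": -0.166, "yaw": 0.042, "tz": -0.083},
    {"tx": -0.224, "ty": -0.181, "yaw": 0.042, "tz": -0.083},
    {"tx": -0.224, "ty": -0.181, "yaw": 0.042, "tz": -0.083}
  ]
}}

```text
clock: 19.48
ee_pos: [0.4322, -0.1402, 0.0993]
ee_rot: [-2.272, -2.17, 0.002]
force: [-0.2, -0.0, -1.2]
opening: 0.0395
grasp_force: 30.0
```

Call:
{"api": "step_arm", "payload": {
  "plan": [
    {"tx": 0, "ty": 0, "yaw": 0, "tz": 0},
    {"tx": 0, "ty": 0, "yaw": 0, "tz": 0}
  ]
}}

```text
clock: 19.65
ee_pos: [0.4348, -0.1373, 0.0995]
ee_rot: [-2.268, -2.174, -0.001]
force: [0.2, -0.7, -1.2]
opening: 0.0393
grasp_force: 30.0
```

```bash
python3 go.py .4347 -.1373 .0205 87.6
```

```text
heading 87.58 t [-0.0001 -0.0001  0.079 ] yaw -0.0003 rows 1.895504839085305
```

Call:
{"api": "step_arm", "payload": {
  "plan": [
    {"tx": 0, "ty": 0, "yaw": 0, "tz": 0.02},
    {"tx": 0, "ty": 0, "yaw": 0, "tz": 0.045},
    {"tx": 0, "ty": 0, "yaw": 0, "tz": 0.06},
    {"tx": 0, "ty": 0, "yaw": 0, "tz": 0.07},
    {"tx": 0, "ty": 0, "yaw": 0, "tz": 0.077},
    {"tx": 0, "ty": 0, "yaw": 0, "tz": 0.079},
    {"tx": 0, "ty": 0, "yaw": 0, "tz": 0.079}
  ]
}}

```text
clock: 20.23
ee_pos: [0.4351, -0.1373, 0.0209]
ee_rot: [-2.266, -2.175, -0.0]
force: [0.1, -0.8, -1.7]
opening: 0.0392
grasp_force: 30.0
```

Call:
{"api": "step_arm", "payload": {
  "plan": [
    {"tx": 0, "ty": 0, "yaw": 0, "tz": 0},
    {"tx": 0, "ty": 0, "yaw": 0, "tz": 0},
    {"tx": 0, "ty": 0, "yaw": 0, "tz": 0},
    {"tx": 0, "ty": 0, "yaw": 0, "tz": 0},
    {"tx": 0, "ty": 0, "yaw": 0, "tz": -0.02},
    {"tx": 0, "ty": 0, "yaw": 0, "tz": -0.05},
    {"tx": 0, "ty": 0, "yaw": 0, "tz": -0.08},
    {"tx": 0, "ty": 0, "yaw": 0, "tz": -0.1}
  ],
  "jaw": 0.075
}}

```text
clock: 20.9
ee_pos: [0.4355, -0.1383, 0.1235]
ee_rot: [2.265, 2.172, 0.001]
force: [1.0, -0.5, -0.2]
opening: 0.075
grasp_force: 0.0
```

```bash
python3 go.py .4373 .2795 .12 90
```

```text
heading 87.59 t [ 0.4175 -0.0158  0.0028] yaw -0.0421 rows 10.019620575243058
```

Call:
{"api": "step_arm", "payload": {
  "plan": [
    {"tx": 0.02, "ty": -0.001, "yaw": 0, "tz": 0.003},
    {"tx": 0.06, "ty": -0.002, "yaw": -0.01, "tz": 0.003},
    {"tx": 0.1, "ty": -0.004, "yaw": -0.02, "tz": 0.003},
    {"tx": 0.14, "ty": -0.005, "yaw": -0.03, "tz": 0.003},
    {"tx": 0.18, "ty": -0.007, "yaw": -0.042, "tz": 0.003},
    {"tx": 0.22, "ty": -0.008, "yaw": -0.042, "tz": 0.003},
    {"tx": 0.26, "ty": -0.01, "yaw": -0.042, "tz": 0.003},
    {"tx": 0.3, "ty": -0.011, "yaw": -0.042, "tz": 0.003},
    {"tx": 0.34, "ty": -0.013, "yaw": -0.042, "tz": 0.003},
    {"tx": 0.38, "ty": -0.014, "yaw": -0.042, "tz": 0.003},
    {"tx": 0.41, "ty": -0.016, "yaw": -0.042, "tz": 0.003},
    {"tx": 0.418, "ty": -0.016, "yaw": -0.042, "tz": 0.003}
  ]
}}

```text
clock: 21.9
ee_pos: [0.4356, 0.2845, 0.1179]
ee_rot: [-2.217, -2.225, -0.003]
force: [0.1, -0.2, 0.4]
opening: 0.0747
grasp_force: 0.0
```

```bash
python3 - <<'E'
from station import ctrl, viewer
import cv2,numpy as np
b=viewer.read_camera('top')['image'][...,::-1]
cv2.imwrite('pics/p5.png',cv2.resize(b[140:300,280:470],None,fx=4,fy=3.75,interpolation=2))
E
python3 go.py .4373 .2795 .017 90
```

```text
heading 90.22 t [-0.0042  0.0015  0.1008] yaw 0.0038 rows 2.418794654030957
```

View pics/p5.png

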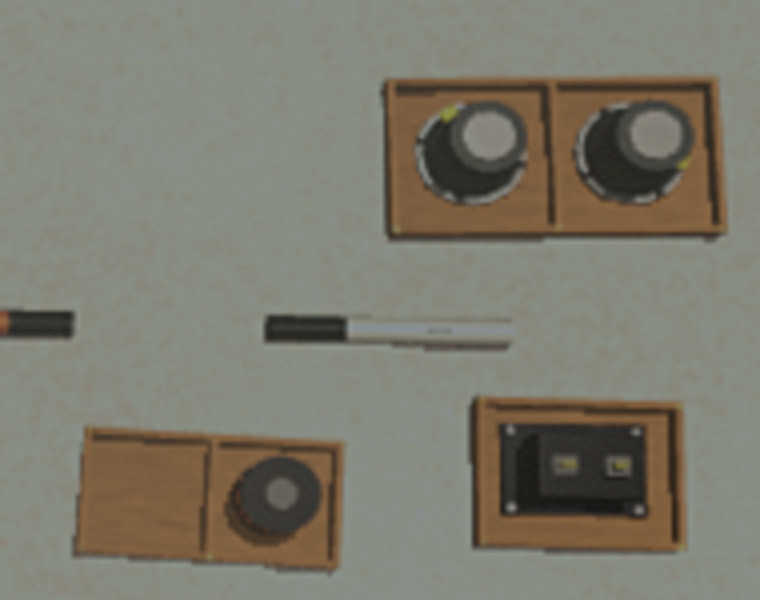

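Both drivers, the first coil and the terminal are seated in their bays. I'll grasp the last coil.

Call:
{"api": "step_arm", "payload": {
  "plan": [
    {"tx": -0.001, "ty": 0, "yaw": 0, "tz": 0.02},
    {"tx": -0.001, "ty": 0, "yaw": 0, "tz": 0.045},
    {"tx": -0.001, "ty": 0, "yaw": 0, "tz": 0.07},
    {"tx": -0.001, "ty": 0, "yaw": 0, "tz": 0.09},
    {"tx": -0.001, "ty": 0, "yaw": 0, "tz": 0.099},
    {"tx": -0.001, "ty": 0, "yaw": 0, "tz": 0.101},
    {"tx": -0.001, "ty": 0, "yaw": 0, "tz": 0.101}
  ],
  "jaw": 0.07
}}

```text
clock: 22.53
ee_pos: [0.4363, 0.2788, 0.0167]
ee_rot: [-2.222, -2.22, 0.001]
force: [0.4, -0.0, -0.7]
opening: 0.0702
grasp_force: 0.0
```

Call:
{"api": "step_arm", "payload": {
  "plan": [
    {"tx": 0, "ty": 0, "yaw": 0, "tz": 0},
    {"tx": 0, "ty": 0, "yaw": 0, "tz": 0},
    {"tx": 0, "ty": 0, "yaw": 0, "tz": 0},
    {"tx": 0, "ty": 0, "yaw": 0, "tz": 0},
    {"tx": 0, "ty": 0, "yaw": 0, "tz": 0},
    {"tx": 0, "ty": 0, "yaw": 0, "tz": 0},
    {"tx": 0, "ty": 0, "yaw": 0, "tz": 0}
  ],
  "jaw": 0.02
}}

```text
clock: 23.12
ee_pos: [0.4365, 0.2798, 0.0172]
ee_rot: [2.221, 2.221, 0.001]
force: [-1.6, 0.4, 5.8]
opening: 0.0393
grasp_force: 30.0
```

```bash
python3 go.py .4374 -.0733 .10 87.6
```

```text
heading 90.01 t [-0.3531  0.0009 -0.0829] yaw 0.0421 rows 8.698186912431725
```

Call:
{"api": "step_arm", "payload": {
  "plan": [
    {"tx": 0, "ty": 0, "yaw": 0, "tz": -0.02},
    {"tx": 0, "ty": 0, "yaw": 0, "tz": -0.05},
    {"tx": -0.02, "ty": 0, "yaw": 0, "tz": -0.075},
    {"tx": -0.055, "ty": 0, "yaw": 0, "tz": -0.083},
    {"tx": -0.095, "ty": 0, "yaw": 0.01, "tz": -0.083},
    {"tx": -0.135, "ty": 0, "yaw": 0.02, "tz": -0.083},
    {"tx": -0.175, "ty": 0, "yaw": 0.03, "tz": -0.083},
    {"tx": -0.215, "ty": 0.001, "yaw": 0.042, "tz": -0.083},
    {"tx": -0.255, "ty": 0.001, "yaw": 0.042, "tz": -0.083},
    {"tx": -0.295, "ty": 0.001, "yaw": 0.042, "tz": -0.083},
    {"tx": -0.33, "ty": 0.001, "yaw": 0.042, "tz": -0.083},
    {"tx": -0.35, "ty": 0.001, "yaw": 0.042, "tz": -0.083}
  ]
}}

```text
clock: 24.12
ee_pos: [0.4368, -0.0736, 0.0996]
ee_rot: [2.27, 2.171, -0.001]
force: [0.3, 0.8, -1.0]
opening: 0.0391
grasp_force: 30.0
```

Call:
{"api": "step_arm", "payload": {
  "plan": [
    {"tx": -0.003, "ty": 0, "yaw": 0, "tz": 0},
    {"tx": -0.003, "ty": 0, "yaw": 0, "tz": 0},
    {"tx": -0.003, "ty": 0, "yaw": 0, "tz": 0}
  ]
}}

```text
clock: 24.37
ee_pos: [0.4366, -0.0725, 0.0992]
ee_rot: [-2.267, -2.173, -0.0]
force: [-0.3, 0.3, -0.3]
opening: 0.0395
grasp_force: 30.0
```

```bash
python3 go.py .4374 -.0733 .0205 87.6
```

```text
heading 87.6 t [-0.0009  0.0009  0.0787] yaw -0.0001 rows 1.8877722651
```

Call:
{"api": "step_arm", "payload": {
  "plan": [
    {"tx": 0, "ty": 0.001, "yaw": 0, "tz": 0.02},
    {"tx": 0, "ty": 0.001, "yaw": 0, "tz": 0.045},
    {"tx": 0, "ty": 0.001, "yaw": 0, "tz": 0.06},
    {"tx": 0, "ty": 0.001, "yaw": 0, "tz": 0.07},
    {"tx": 0, "ty": 0.001, "yaw": 0, "tz": 0.077},
    {"tx": 0, "ty": 0.001, "yaw": 0, "tz": 0.0788},
    {"tx": 0, "ty": 0.001, "yaw": 0, "tz": 0.0788}
  ]
}}

```text
clock: 24.95
ee_pos: [0.4381, -0.0728, 0.021]
ee_rot: [-2.266, -2.175, -0.0]
force: [0.7, 0.2, -0.3]
opening: 0.0396
grasp_force: 30.0
```

Call:
{"api": "step_arm", "payload": {
  "plan": [
    {"tx": 0, "ty": 0, "yaw": 0, "tz": 0},
    {"tx": 0, "ty": 0, "yaw": 0, "tz": 0},
    {"tx": 0, "ty": 0, "yaw": 0, "tz": 0},
    {"tx": 0, "ty": 0, "yaw": 0, "tz": 0},
    {"tx": 0, "ty": 0, "yaw": 0, "tz": -0.02},
    {"tx": 0, "ty": 0, "yaw": 0, "tz": -0.05},
    {"tx": 0, "ty": 0, "yaw": 0, "tz": -0.08},
    {"tx": 0.02, "ty": 0, "yaw": 0, "tz": -0.1},
    {"tx": 0.06, "ty": 0, "yaw": 0, "tz": -0.1},
    {"tx": 0.1, "ty": 0, "yaw": 0, "tz": -0.1},
    {"tx": 0.13, "ty": 0, "yaw": 0, "tz": -0.1},
    {"tx": 0.15, "ty": 0, "yaw": 0, "tz": -0.1}
  ],
  "jaw": 0.075
}}

```text
clock: 25.95
ee_pos: [0.4442, 0.0789, 0.1213]
ee_rot: [2.266, 2.176, 0.002]
force: [0.3, 0.3, 0.0]
opening: 0.0751
grasp_force: 0.0
```

Call:
{"api": "step_arm", "payload": {
  "plan": [
    {"tx": 0.03, "ty": 0, "yaw": 0, "tz": 0},
    {"tx": 0.07, "ty": 0, "yaw": 0, "tz": 0},
    {"tx": 0.1, "ty": 0, "yaw": 0, "tz": 0},
    {"tx": 0.12, "ty": 0, "yaw": 0, "tz": 0},
    {"tx": 0.12, "ty": 0, "yaw": 0, "tz": 0},
    {"tx": 0.12, "ty": 0, "yaw": 0, "tz": 0}
  ]
}}

```text
clock: 26.45
ee_pos: [0.4492, 0.1968, 0.1209]
ee_rot: [2.265, 2.177, -0.0]
force: [0.6, -0.9, 0.5]
opening: 0.0751
grasp_force: 0.0
```

```bash
python3 - <<'E'
from station import ctrl, viewer
import cv2,numpy as np
b=viewer.read_camera('top')['image'][...,::-1];a=viewer.read_camera('side')['image'][...,::-1]
cv2.imwrite('pics/p6.png',np.hstack([cv2.resize(b[140:300,290:470],None,fx=2.5,fy=3.5,interpolation=2),cv2.resize(a[90:250,250:390],None,fx=2.5,fy=3.5,interpolation=2)]))
E
```

```text
(no output)
```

View pics/p6.png

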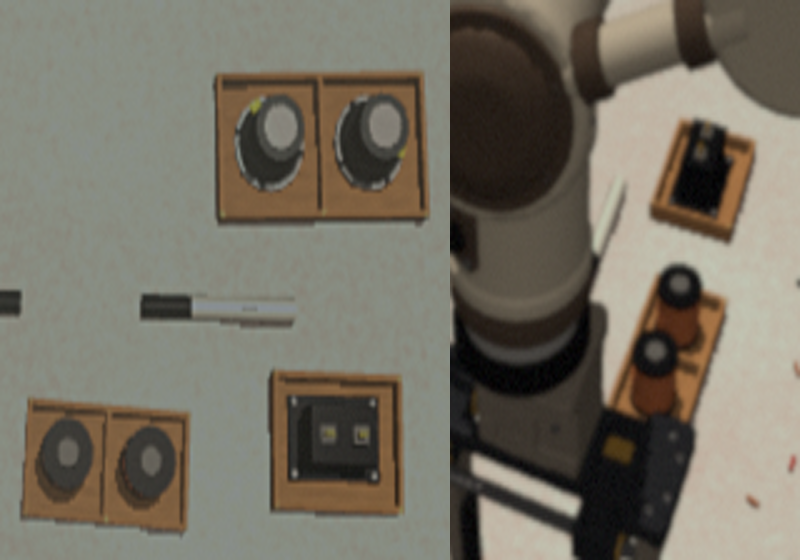

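All five parts stand upright and centred in their bays, and the gripper is clear of them.

```bash
python3 -c "from station import job_done;print(job_done())"
```

```text
the job is handed in; nothing more can be done
None
```

I put all five parts in their trays, one per bay, upright and released, and handed the job in at about 26 s on the robot's clock; the final pictures showed everything seated, but the hand-in returned no verdict.

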